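# Lay the last upright carton down in the collating tray

## Task

One tall carton still stands upright in the collating tray, at the end of the row: tip it over towards the tray's open end, away from the stop, with your fingertips and let it down on a finger rather than letting it drop, so that it lands gently on its side, then push it back until its base is up against the rear stop like the others. Do not pinch, lift or drop it, and leave the two cartons that already lie there, and everything else on the bench, where they are.

Things in the scene. Friction and masses are not known exactly. Their poses are not given: they have to be found in the camera images.
- carton: upright kraft-brown carton, green band near its foot: 40 mm deep (its x), 62 wide (y), 180 tall (z), 0.2 to 0.42 kg, evenly filled. Origin: centre of its foot; z points from base to top, x to the rear stop, so the front face is -x. Stands on the tray at the near or far end of the row, its back 4 to 15 mm from the stop. It lies right when x points up: origin then 20 mm above the tray floor
- carton_toe (a point): middle of the carton's front lower edge (own x = -20 mm, z = 0): it tips about this edge, which stays down on the tray floor from start to end; the balance point is passed about 12.5 degrees over
- carton_center (a point): centre of the carton, half-way up (90 mm above its base)
- tray: fixed tray: white flat plate 300 x 300 mm, its top (the floor) 4 mm above the bench, and a blue rear stop 12 mm thick, top 42 mm above the bench; otherwise open, no walls. Origin: on the bench below the middle of the stop's front face; x points out through the stop, to the robot's left, y along the stop towards the robot: the plate runs from x = -288 mm (open end, to the robot's right) to 12 mm
- laid_mid: a like carton, already lying in the middle of the row (tray y about 0; the ends are at y about -80 and 80 mm) with its base at the stop; 180 mm long (x), 62 wide (y), 40 high, loose. Origin on its underside, 20 mm before its base end, mid-width; x points to the base end
- laid_end: a like carton, already lying at the other end of the row, base towards the stop; same size and origin as laid_mid, loose
- tape_roll: roll of brown packing tape lying flat on the bench beside the tray, 104 mm across, 48 mm high, loose; origin at the centre of its underside
- spray: white bottle with blue cap standing on the bench, 56 mm across, 170 mm tall, loose; origin at the centre of its underside
- deburrer: small hand tool with flat black handle 100 x 16 x 12 mm along its x and a 35 mm steel pin, lying on the bench, loose; origin under the middle of the handle
- cap0: loose grey plastic cap, 42 mm across, 14 mm high, on the bench; origin at the centre of its underside
- cap1: another such grey cap on the bench; origin at the centre of its underside
There are look-alikes about, which are no part of the job. Leave any red look-alike of the carton alone.

How it is judged:
At the end, for the whole second after the job is handed in: The carton lies at rest flat on its front face on the tray (within 6 degrees; middle of its length no more than 130 mm to either side of the tray's middle line), its base centre within 7 mm of the rear stop's face and its length within 8 degrees of square to the stop (angle between carton's own x axis and vertical below 0.1 rad and z of carton in the frame of tray below 0.032 m and x of carton in the frame of tray between -0.007 and 0.004 m and y of carton_center in the frame of tray between -0.13 and 0.13 m and angle between the z axis of carton and the x axis of tray, either way round below 0.14 rad and linear speed of carton below 0.02 m/s and angular speed of carton below 0.1 rad/s); the robot touches nothing.
It fails at once if the carton drops or slaps down instead of being let down gently (it turns faster than 5 rad/s; a free fall lands at over 10, a fall of its top end by the last 30 mm at about 5) (angular speed of carton above 5 rad/s).
It fails at once if the carton is lifted, carried or tipped the wrong way (the middle of its front lower edge rises more than 15 mm above the tray floor) (height (world z) of carton_toe above 0.019 m).
It fails at once if the carton is pinched or crushed (fingers press on it with more than 25 N) (contact force between the fingers and carton above 25 N).
It fails at once if a carton that already lies in the tray is shifted by more than 15 mm (distance of any of laid_mid, laid_end from where it was at the start of the episode above 0.015 m).
It fails at once if something else on the bench is shifted by more than 20 mm (distance of any of tape_roll, spray, deburrer, cap0, cap1 from where it was at the start of the episode above 0.02 m).
It also fails if it takes over 51 s, if anything falls off the work surface, if the arm or the gripper's body presses on something with over 40 N, if the wrist force passes 120 N, or if a joint passes its speed limit or range.

## Robot

A 6-joint arm with a two-finger parallel gripper is mounted at the origin on the work surface. World frame = base frame: x ahead of the robot, y to its left, z up, the work surface at z = 0. Lengths are in m, angles in rad, forces in N, time in s.
With the tool pointing down it reaches from about 0.375 to 0.825 m from the base axis. Payload 5.5 kg.
Tool frame: the origin (TCP) lies at the centre of the arm's flange, where the gripper is bolted on; the fingertips stand 173 mm ahead of it and the grasp point (between the pads) lies 155 mm ahead of it; z points along the fingers, y is the line along which they close (so a half turn about z gives the same grasp; the last joint's range is limited). The gripper opens to 85 mm and grips with 20 to 120 N. Pads are 22 mm wide; open, the fingers measure 114 mm over their backs; the gripper's body (76 mm by 85 mm) begins 54 mm behind the grasp point. The pads swing forward as they close: fully open they stand 13 mm farther back than shut.
Start: joints at [-1.239, 0.314, -0.047, 1.21, 0, 1.571], TCP at [0.195, -0.567, 0.405] pointing down, gripper open.
Joint ranges: [-2.67, 2.67], [-0.69, 1.73], [-1.03, 1.25], [-2.08, 2.16], [-1.42, 1.45], [-3.14, 3.14]. Speed limits (rad/s): [2.39, 2.39, 3.01, 3.14, 3.14, 3.14].

## Interface

Orientations are given as a unit quaternion [x, y, z, w].
In Python, from rig import arm gives the robot as it stands.
- The arm moves only by the tool move_arm, never from a script. Its arguments are lists of equal length, an entry for each row: "grip": the closure, from 0 (fully open) to 1 (shut); "delta_pos": the shift along the tool's x, y, z in mm, a list of three; "angular": the turn, a rotation vector about the tool's x, y, z in rad, a list of three. In form: {"grip": [grip, ...], "delta_pos": [[dx, dy, dz], ...], "angular": [[ax, ay, az], ...]}. A call has 1 to 8 rows; each row is the pose to reach, as a shift and turn from the pose commanded when the call began, along the tool's axes at that moment; what a row does not reach only later rows make up. A row lasts 1/12 s, in which the tool goes at most 41.7 mm and 7.16 degrees, less where a joint would pass 70% of its speed; a pose out of reach is approached as far as the arm can. A call with a gripper value outside its range is refused whole. The fingers move at their own pace and stop on an object; the grip force is fixed at half the most. Time passes only in rows, so rows that repeat a pose let the fingers close. It gives the time, the measured TCP pose, the force, the opening and the grip force at its end, in the units of the state.
- arm.get_obs(): the state, without advancing time (a new reading comes with each control period).
- arm.snapshot(name): name is "side" or "top"; returns (picture, depth): 480x640x3 uint8, red, green, blue; 480x640 float32, m along the optical axis (not along the pixel's ray), 0 where there is no reading.
- arm.get_calibration(name): a dict with "fx", "fy", "cx", "cy" (pixels), "D" ([k1, k2, p1, p2, k3] as OpenCV has them; the pictures are not rectified), "rvec" (rotation vector, rad) and "tvec" (3), from world to camera coordinates, as OpenCV has them. Camera axes: x right, y down, z forward; pixel columns grow to the right and rows downward; lengths in m; the calibration is good to about 2 mm. A picture is of the moment at which its call begins. get_calibration takes no time and is no camera call.
- arm.finish_job(): hands the job in; it is judged then, once.
The state is a dict: "clock": time; "joints": joint angles; "qd": joint speeds; "joint_efforts": joint torques, N m; "tool_pos": TCP position; "eef_rot": TCP orientation; "force": force on the tool from outside, world axes, zero at the start; "wrist_torque": the same for the moment, N m; "width": opening from 0.0 (shut) to 1.0 (fully open); "finger_force": force on a finger pad.
Only numpy, scipy, OpenCV 4.12 (cv2) and the standard library are available. Lean on these libraries where they do the work, as an engineer would, in place of code of your own. Each camera call takes 0.05 s, during which the arm holds its last target. There are 200 camera calls.

## Working session

There is one attempt and no reset: what is moved stays moved. The work goes in short steps, Python scripts to look and compute and a tool call to move; the robot and the scene stay as the last step left them, time stands still between calls to the robot, and variables do not carry over. Pictures are saved under pics/ and viewed, at most 10 in all, crops included, and the job is handed in when it is done.

Besides the shell and the picture viewer there is one more tool, called after "Request:" by a JSON object that holds its "op" and its "data", one argument or row to a line. move_arm: Moves the arm, as the interface text tells. Its arguments: {"type":"object","properties":{"grip":{"type":"array","items":{"type":"number"}},"delta_pos":{"type":"array","items":{"type":"array","items":{"type":"number"}}},"angular":{"type":"array","items":{"type":"array","items":{"type":"number"}}}},"required":["grip","delta_pos","angular"]}

```bash
mkdir -p pics
cat > h.py <<'E'
import numpy as np, cv2
from scipy.spatial.transform import Rotation as R
from rig import arm
def cal(n):
    c=arm.get_calibration(n); K=np.array([[c['fx'],0,c['cx']],[0,c['fy'],c['cy']],[0,0,1.]])
    return K,np.array(c['D'],float),R.from_rotvec(np.ravel(c['rvec'])).as_matrix(),np.ravel(c['tvec'])
def cloud(n,depth):
    K,D,Rm,t=cal(n); v,u=np.mgrid[0:480,0:640]
    p=cv2.undistortPoints(np.stack([u,v],-1).reshape(-1,1,2).astype(np.float64),K,D).reshape(480,640,2)
    P=np.dstack([p,np.ones((480,640))])*depth[...,None]
    return (P-t)@Rm
def save(n,pic): cv2.imwrite(n,pic[...,::-1])
E
python3 - <<'E'
from h import *
for n in('side','top'):
    p,d=arm.snapshot(n); save(f'pics/{n}0.png',p); np.savez(f'{n}0.npz',p=p,d=d)
    K,D,Rm,t=cal(n); print(n,-Rm.T@t,Rm[2],K[0,0])
print(arm.get_obs())
E
```

```text
side [0.09163419 0.61029737 0.89098983] [ 0.37746026 -0.56854518 -0.73094468] 468.3064895218264
top [0.42443298 0.0281071  1.39353747] [ 0.04849627 -0.01686042 -0.99868105] 514.1794156884631
{'clock': 0.1, 'joints': array([-1.23901242e+00,  3.14130214e-01, -4.79887864e-02,  1.21016944e+00,
        2.75299817e-06,  1.57080851e+00]), 'qd': array([-0.00085316, -0.00141792,  0.00302071, -0.00053218, -0.00068969,
       -0.00136444]), 'joint_efforts': array([-2.64188338e-05, -5.40767777e+01,  3.40541875e+01,  1.11401230e-02,
        6.56506768e-05,  2.38071898e-06]), 'tool_pos': array([ 0.19535642, -0.56703925,  0.40393136]), 'eef_rot': array([ 9.86272189e-01,  1.65126053e-01, -1.21845064e-04, -7.36042594e-04]), 'force': array([ 0.67418827,  0.02841606, -0.11816063]), 'wrist_torque': array([-0.02086475,  0.02341877, -0.01231597]), 'finger_force': 0.0, 'width': 0.997047854864403}
```

View pics/side0.png

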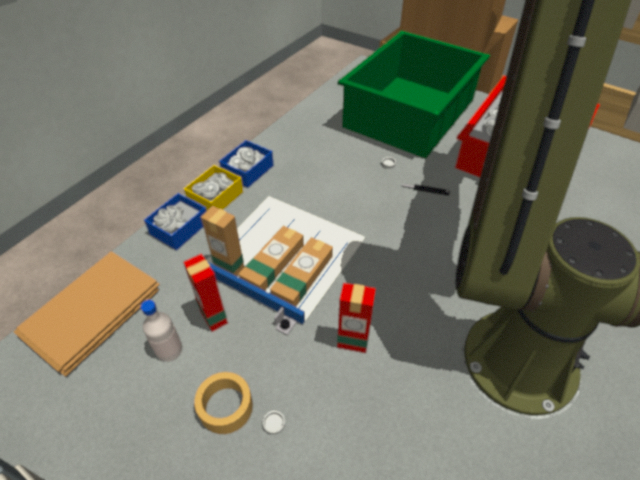

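View pics/top0.png

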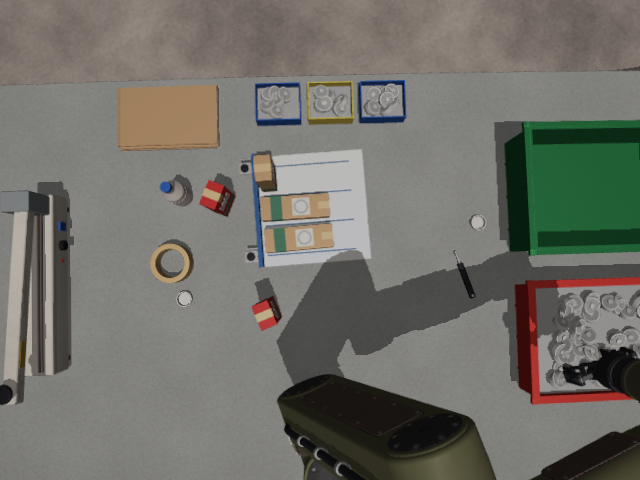

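The carton stands at the far end: its top is near (264,168) in the top view and (222,215) in the side view. The stop is the blue bar around x≈258. There are red look-alikes at (217,197) and (265,313). Next I'll measure the tray and carton.

Run:
```python
from h import *
z=np.load('top0.npz');P=cloud('top',z['d']);hsv=cv2.cvtColor(z['p'],cv2.COLOR_RGB2HSV)
v,u=np.mgrid[0:480,0:640]
H,S,V=[hsv[...,i].astype(int) for i in range(3)]
roi=(u>235)&(u<380)&(v>140)&(v<275)
def rect(m,name):
    q=P[m]; r=cv2.minAreaRect(q[:,:2].astype(np.float32)); print(name,m.sum(),'z',np.median(q[:,2]).round(4),'rect',np.round(r[0],4),np.round(r[1],4),round(r[2],2)); print(np.round(cv2.boxPoints(r),4).tolist())
Z=P[...,2]
def big(m):
    n,l,s,_=cv2.connectedComponentsWithStats(m.astype(np.uint8)); return l==1+np.argmax(s[1:,4])
rect(big(roi&(H>100)&(H<125)&(S>120)&(Z>.03)&(Z<.055)),'stop')
rect(big(roi&(V>170)&(S<40)&(abs(Z)<.02)),'plate')
rect(big(roi&(Z>.172)&(Z<.2)&(v<200)),'cartontop')
for a,b,n in((190,222,'mid'),(222,255,'end')):
    rect(big(roi&(Z>.035)&(Z<.06)&(v>a)&(v<b)&(u>264)&(S>60)&((H<100))),n)
# side view cross-check
z=np.load('side0.npz');P=cloud('side',z['d']);Z=P[...,2]
roi=(u>195)&(u<245)&(v>200)&(v<280)
rect(big(roi&(Z>.177)&(Z<.2)),'cartontop side')
```

```text
stop 360 z 0.0426 rect [0.5475 0.1802] [0.2338 0.0121] 2.88
[[0.43050000071525574, 0.18039999902248383], [0.4311000108718872, 0.16830000281333923], [0.6646000146865845, 0.1800999939441681], [0.6639999747276306, 0.19210000336170197]]
plate 6431 z 0.0046 rect [0.5875 0.0327] [0.2999 0.2862] 2.87
[[0.43050000071525574, 0.1680999994277954], [0.4449000060558319, -0.1177000030875206], [0.7444000244140625, -0.10270000249147415], [0.7300999760627747, 0.18310000002384186]]
cartontop 469 z 0.1848 rect [0.6641 0.1507] [0.0629 0.0411] 3.11
[[0.6315000057220459, 0.16949999332427979], [0.6338000297546387, 0.12849999964237213], [0.6966000199317932, 0.13189999759197235], [0.6944000124931335, 0.1729000061750412]]
mid 1156 z 0.0446 rect [0.5855 0.0779] [0.0628 0.169 ] 1.84
[[0.5514000058174133, 0.16140000522136688], [0.5568000078201294, -0.007499999832361937], [0.6195999979972839, -0.005499999970197678], [0.6141999959945679, 0.16339999437332153]]
end 1223 z 0.0445 rect [0.5029 0.0747] [0.0619 0.1772] 3.83
[[0.4661000072956085, 0.16099999845027924], [0.4779999852180481, -0.015799999237060547], [0.5396999716758728, -0.011599999852478504], [0.527899980545044, 0.16519999504089355]]
cartontop side 460 z 0.1837 rect [0.6609 0.1508] [0.065  0.0423] 3.61
[[0.6270999908447266, 0.16990000009536743], [0.6297000050544739, 0.12759999930858612], [0.694599986076355, 0.13169999420642853], [0.6919999718666077, 0.17389999330043793]]
```

```bash
cat >> h.py <<'E'
TX=np.array([-.0502,.99874,0]);TY=np.array([-.99874,-.0502,0]);O=np.array([.5803,.1756,0])
B=np.column_stack([TX,TY,[0,0,1.]])
def tgt(x,y,z,a,yaw=0): # tray-frame TCP position (m), tilt a (deg) -> world pose
    Rt=R.from_rotvec(-TY*np.radians(a))*R.from_rotvec([0,0,np.radians(yaw)])*R.from_matrix(np.column_stack([TY,TX,[0,0,-1.]]))
    return O+B@np.array([x,y,z]),Rt
def delta(cur,new):
    return np.round(cur[1].inv().apply(new[0]-cur[0])*1000).astype(int).tolist(),np.round((cur[1].inv()*new[1]).as_rotvec(),3).tolist()
def cur():
    o=arm.get_obs(); p=o['tool_pos'];r=R.from_quat(o['eef_rot']); t=B.T@(p-O)
    print('t',round(o['clock'],2),'trayTCP',t.round(4),'axis',(B.T@r.as_matrix()[:,2]).round(3),'j',o['joints'].round(2),'F',(B.T@o['force']).round(2),'w',round(o['width'],3),'ff',o['finger_force'])
    return p,r
E
python3 - <<'E'
from h import *
print(delta(cur(),tgt(-.029,-.0815,.42,0)))
E
```

```text
t 0.1 trayTCP [-0.7224  0.4217  0.4039] axis [ 0.001  0.    -1.   ] j [-1.24  0.31 -0.05  1.21  0.    1.57] F [-0.01 -0.67 -0.12] w 0.997 ff 0.0
([676, -526, -15], [-0.0, -0.002, -2.86])
```

Request:
{"op": "move_arm", "data": {
  "grip": [0.3,0.3,0.3,0.3,0.3,0.3,0.3,0.3],
  "delta_pos": [
    [676,-526,-15],
    [676,-526,-15],
    [676,-526,-15],
    [676,-526,-15],
    [676,-526,-15],
    [676,-526,-15],
    [676,-526,-15],
    [676,-526,-15]
  ],
  "angular": [
    [0,0,-2.86],
    [0,0,-2.86],
    [0,0,-2.86],
    [0,0,-2.86],
    [0,0,-2.86],
    [0,0,-2.86],
    [0,0,-2.86],
    [0,0,-2.86]
  ]
}}

```text
clock: 0.77
tool_pos: [0.3779, -0.2862, 0.4104]
eef_rot: [0.785, 0.62, -0.0, -0.0]
force: [0.7, 0.4, -0.0]
width: 0.701
finger_force: 0.0
```

```bash
python3 -c "
from h import *
print(delta(cur(),tgt(-.029,-.0815,.42,0)))"
```

```text
t 0.77 trayTCP [-0.451   0.2253  0.4104] axis [ 0.  0. -1.] j [-0.65  0.07 -0.33  1.17  0.    1.16] F [ 0.38 -0.76 -0.05] w 0.701 ff 0.0
([491, 177, -10], [-0.0, -0.0, -1.854])
```

Request:
{"op": "move_arm", "data": {
  "grip": [0.3,0.3,0.3,0.3,0.3,0.3,0.3,0.3],
  "delta_pos": [
    [491,177,-10],
    [491,177,-10],
    [491,177,-10],
    [491,177,-10],
    [491,177,-10],
    [491,177,-10],
    [491,177,-10],
    [491,177,-10]
  ],
  "angular": [
    [0,0,-1.854],
    [0,0,-1.854],
    [0,0,-1.854],
    [0,0,-1.854],
    [0,0,-1.854],
    [0,0,-1.854],
    [0,0,-1.854],
    [0,0,-1.854]
  ]
}}

```text
clock: 1.43
tool_pos: [0.5621, -0.0081, 0.4167]
eef_rot: [0.391, 0.92, -0.0, -0.0]
force: [1.5, -0.3, -0.2]
width: 0.701
finger_force: 0.0
```

```bash
python3 -c "
from h import *
print(delta(cur(),tgt(-.029,-.0815,.42,0)))"
```

```text
t 1.43 trayTCP [-0.1826  0.0274  0.4167] axis [-0.  0. -1.] j [-0.01  0.24 -0.12  1.21 -0.    0.79] F [-0.41 -1.46 -0.18] w 0.701 ff 0.0
([44, 183, -3], [-0.0, -0.0, -0.853])
```

Request:
{"op": "move_arm", "data": {
  "grip": [0.3,0.3,0.3,0.3,0.3,0.3,0.3,0.3],
  "delta_pos": [
    [44,183,-3],
    [44,183,-3],
    [44,183,-3],
    [44,183,-3],
    [44,183,-3],
    [44,183,-3],
    [44,183,-3],
    [44,183,-3]
  ],
  "angular": [
    [0,0,-0.853],
    [0,0,-0.853],
    [0,0,-0.853],
    [0,0,-0.853],
    [0,0,-0.853],
    [0,0,-0.853],
    [0,0,-0.853],
    [0,0,-0.853]
  ]
}}

```text
clock: 2.1
tool_pos: [0.6637, 0.1486, 0.4188]
eef_rot: [-0.023, 1.0, -0.0, -0.001]
force: [0.4, -0.6, -0.3]
width: 0.699
finger_force: 0.0
```

Run:
```python
from h import *
print(delta(cur(),tgt(-.029,-.0815,.35,0)))
p,d=arm.snapshot('side'); save('pics/side1.png',cv2.resize(p[120:320,100:360],None,fx=3,fy=3))
P=cloud('side',d); m=(P[...,0]>.6)&(P[...,0]<.72)&(P[...,1]>.08)&(P[...,1]<.22)&(P[...,2]>.2)&(P[...,2]<.32)
q=(P[m]-O)@B
for z in np.arange(.2,.3,.01):
    s=q[abs(q[:,2]-z)<.005]
    if len(s): print(round(z,3),len(s),s.min(0).round(3),s.max(0).round(3))
```

```text
t 2.1 trayTCP [-0.0311 -0.082   0.4188] axis [-0.     0.002 -1.   ] j [ 0.22  0.47  0.21  1.31 -0.    0.17] F [-0.61 -0.33 -0.33] w 0.699 ff 0.0
([0, 2, 69], [-0.0, -0.002, -0.003])
0.25 15 [-0.063 -0.09   0.25 ] [ 0.004 -0.071  0.254]
0.26 67 [-0.075 -0.092  0.255] [ 0.012 -0.068  0.265]
0.27 83 [-0.075 -0.093  0.265] [ 0.012 -0.068  0.275]
0.28 80 [-0.075 -0.092  0.275] [ 0.012 -0.067  0.285]
0.29 74 [-0.087 -0.091  0.285] [ 0.024 -0.066  0.295]
```

View pics/side1.png

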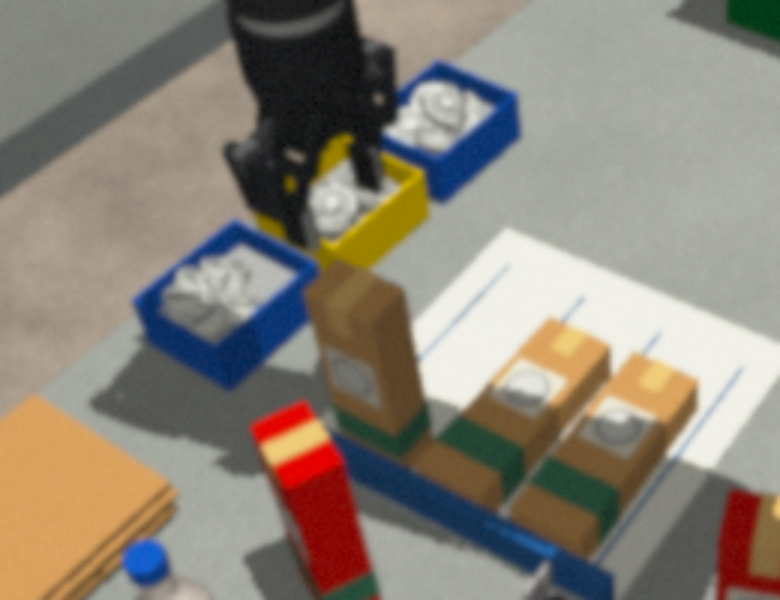

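The gripper is above the carton with one finger on each side of it. The carton top is at (355,290) and the fingertips at (305,245) and (375,190) in the crop, about 65 mm above it. I'll lower the fingers around it and narrow the gap without pinching.

Request:
{"op": "move_arm", "data": {
  "grip": [0.3,0.3,0.3,0.3,0.3,0.3,0.36,0.4],
  "delta_pos": [
    [0,2,20],
    [0,2,40],
    [0,2,65],
    [0,2,85],
    [0,2,101],
    [0,2,101],
    [0,2,101],
    [0,2,101]
  ],
  "angular": [
    [0,0,0],
    [0,0,0],
    [0,0,0],
    [0,0,0],
    [0,0,0],
    [0,0,0],
    [0,0,0],
    [0,0,0]
  ]
}}

```text
clock: 2.82
tool_pos: [0.6639, 0.1496, 0.3201]
eef_rot: [-0.021, 1.0, 0.0, 0.001]
force: [0.9, 0.0, 0.2]
width: 0.598
finger_force: 0.0
```

```bash
cat > plan.py <<'E'
from h import *
# rigid rotation about the toe edge: from current pose, angles in deg
def rigid(c,angs,toe=(-.049,.004)):
    t=B.T@(c[0]-O); out=[]
    for a in angs:
        rot=R.from_rotvec(-TY*np.radians(a)); T=O+B@np.array([toe[0],t[1],toe[1]])
        out.append(delta(c,(T+rot.apply(c[0]-T),rot*c[1])))
    return out
def show(o): print([x[0] for x in o]); print([x[1] for x in o])
E
python3 - <<'E'
from plan import *
c=cur(); show(rigid(c,[1,2.5,4.5,6.5,8.5,10.5,12,13])); 
p,d=arm.snapshot('side'); np.savez('s2.npz',p=p,d=d)
P=cloud('side',d); q=(P-O)@B; m=(q[...,1]>-.115)&(q[...,1]<-.05)&(q[...,2]>.178)&(q[...,2]<.19)&(q[...,0]<0)&(q[...,0]>-.06)
hs=cv2.cvtColor(p,cv2.COLOR_RGB2HSV); s=q[m&(hs[...,1]>70)]; print(len(s),s.min(0),s.max(0))
E
```

```text
t 2.82 trayTCP [-0.0301 -0.0822  0.3201] axis [ 0.    -0.001 -1.   ] j [0.22 0.5  0.04 1.11 0.   0.18] F [-0.01 -0.87  0.15] w 0.598 ff 0.0
[[0, -6, 0], [0, -14, -1], [0, -25, -1], [0, -36, 0], [0, -47, 1], [-1, -58, 2], [-1, -66, 3], [-1, -72, 4]]
[[-0.017, 0.0, 0.0], [-0.044, 0.0, 0.0], [-0.079, 0.001, 0.0], [-0.113, 0.001, 0.0], [-0.148, 0.001, 0.0], [-0.183, 0.002, 0.0], [-0.209, 0.002, 0.0], [-0.227, 0.002, 0.0]]
287 [-0.05836509 -0.1018694   0.17800791] [-0.00749977 -0.05025197  0.18832861]
```

Request:
{"op": "move_arm", "data": {
  "grip": [0.4,0.4,0.4,0.4,0.4,0.4,0.4,0.4],
  "delta_pos": [
    [0,-6,0],
    [0,-14,-1],
    [0,-25,-1],
    [0,-36,0],
    [0,-47,1],
    [-1,-58,2],
    [-1,-66,3],
    [-1,-72,4]
  ],
  "angular": [
    [-0.017,0,0],
    [-0.044,0,0],
    [-0.079,0,0],
    [-0.113,0,0],
    [-0.148,0,0],
    [-0.183,0.002,0],
    [-0.209,0.002,0],
    [-0.227,0.002,0]
  ]
}}

```text
clock: 3.53
tool_pos: [0.6681, 0.0765, 0.3161]
eef_rot: [-0.021, 0.993, 0.114, -0.002]
force: [0.1, -0.6, 0.2]
width: 0.603
finger_force: 0.0
```

```bash
cat >> plan.py <<'E'
def look(n):
    p,d=arm.snapshot('side'); save(n,cv2.resize(p[150:330,120:380],None,fx=3,fy=3))
E
python3 - <<'E'
from plan import *
c=cur(); show(rigid(c,[1.5,3,5,7,9,11,13,15])); look('pics/s3.png')
E
```

```text
t 3.53 trayTCP [-0.1034 -0.0827  0.3161] axis [ 0.227 -0.002 -0.974] j [ 0.06  0.49 -0.    1.08  0.23  0.02] F [-0.59 -0.09  0.19] w 0.603 ff 0.0
[[0, -8, 0], [0, -17, 0], [0, -28, 0], [0, -39, 0], [0, -50, 1], [0, -61, 2], [-1, -72, 4], [-1, -82, 6]]
[[-0.026, 0.0, 0.0], [-0.052, 0.0, 0.0], [-0.087, 0.001, 0.0], [-0.122, 0.001, 0.0], [-0.157, 0.001, 0.0], [-0.192, 0.002, 0.0], [-0.227, 0.002, 0.0], [-0.262, 0.002, 0.001]]
```

View pics/s3.png

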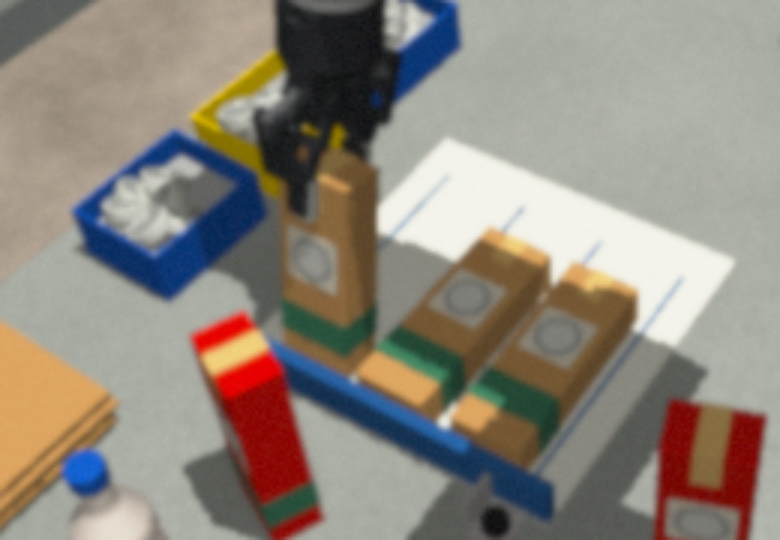

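The carton (330,240 in the crop) is leaning over between the fingers, with its toe still down. I'll continue through the balance point.

Request:
{"op": "move_arm", "data": {
  "grip": [0.4,0.4,0.4,0.4,0.4,0.4,0.4,0.4],
  "delta_pos": [
    [0,-8,0],
    [0,-17,0],
    [0,-28,0],
    [0,-39,0],
    [0,-50,1],
    [0,-61,2],
    [-1,-72,4],
    [-1,-82,6]
  ],
  "angular": [
    [-0.026,0,0],
    [-0.052,0,0],
    [-0.087,0,0],
    [-0.122,0,0],
    [-0.157,0,0],
    [-0.192,0,0],
    [-0.227,0.002,0],
    [-0.262,0.002,0]
  ]
}}

```text
clock: 4.25
tool_pos: [0.6724, -0.001, 0.2912]
eef_rot: [-0.021, 0.97, 0.242, -0.007]
force: [0.2, -1.0, 0.1]
width: 0.602
finger_force: 0.3
```

Run:
```python
from plan import *
c=cur(); show(rigid(c,[2,4,6.5,9,11.5,14,16.5,18])); look('pics/s4.png')
```

```text
t 4.25 trayTCP [-0.181  -0.0831  0.2912] axis [ 0.471 -0.001 -0.882] j [-0.11  0.56  0.01  1.11  0.48 -0.17] F [-1.01 -0.17  0.14] w 0.602 ff 0.26186526753008366
[[0, -11, 0], [0, -22, -1], [0, -36, 0], [0, -50, 1], [0, -63, 3], [-1, -77, 5], [-1, -90, 8], [-1, -98, 10]]
[[-0.035, 0.0, 0.0], [-0.07, 0.0, 0.0], [-0.113, 0.001, 0.0], [-0.157, 0.001, 0.0], [-0.201, 0.001, 0.0], [-0.244, 0.002, 0.0], [-0.288, 0.002, 0.0], [-0.314, 0.002, 0.0]]
```

View pics/s4.png

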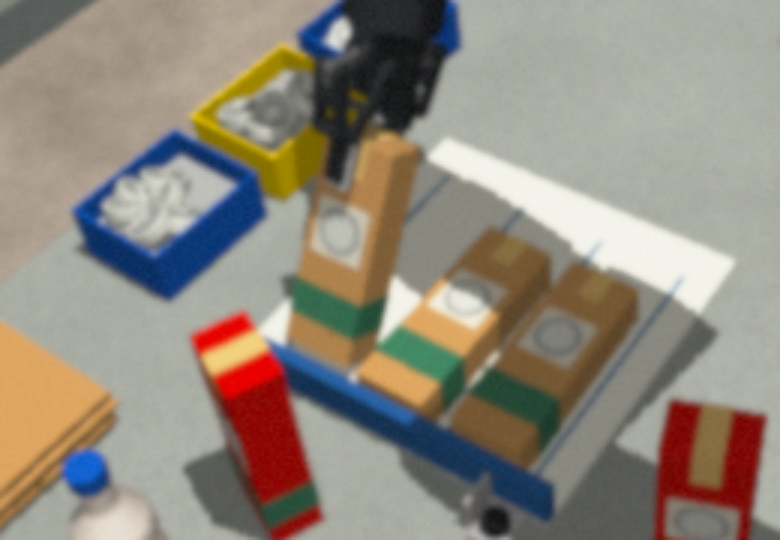

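The carton (350,240 in the crop) now leans about 30° and rests on the front finger. I'll carry on.

Request:
{"op": "move_arm", "data": {
  "grip": [0.4,0.4,0.4,0.4,0.4,0.4,0.4,0.4],
  "delta_pos": [
    [0,-11,0],
    [0,-22,-1],
    [0,-36,0],
    [0,-50,1],
    [0,-63,3],
    [-1,-77,5],
    [-1,-90,8],
    [-1,-98,10]
  ],
  "angular": [
    [-0.035,0,0],
    [-0.07,0,0],
    [-0.113,0,0],
    [-0.157,0,0],
    [-0.201,0,0],
    [-0.244,0.002,0],
    [-0.288,0.002,0],
    [-0.314,0.002,0]
  ]
}}

```text
clock: 4.97
tool_pos: [0.6765, -0.0831, 0.235]
eef_rot: [-0.019, 0.92, 0.391, -0.012]
force: [0.2, -1.5, -0.9]
width: 0.6
finger_force: 0.5
```

Run:
```python
from plan import *
c=cur(); show(rigid(c,[2,4,6,8,10,12,14,14]))
```

```text
t 4.97 trayTCP [-0.2632 -0.0831  0.235 ] axis [ 0.72   0.    -0.694] j [-0.28  0.74  0.11  1.27  0.75 -0.45] F [-1.49 -0.1  -0.94] w 0.6 ff 0.507158898826674
[[0, -11, 0], [0, -22, 0], [0, -33, 0], [0, -44, 1], [0, -55, 2], [-1, -66, 3], [-1, -77, 5], [-1, -77, 5]]
[[-0.035, 0.0, -0.0], [-0.07, 0.001, -0.0], [-0.105, 0.001, -0.0], [-0.14, 0.001, -0.0], [-0.175, 0.001, -0.0], [-0.209, 0.002, -0.0], [-0.244, 0.002, -0.0], [-0.244, 0.002, -0.0]]
```

Request:
{"op": "move_arm", "data": {
  "grip": [0.4,0.4,0.4,0.4,0.4,0.4,0.4,0.4],
  "delta_pos": [
    [0,-11,0],
    [0,-22,0],
    [0,-33,0],
    [0,-44,1],
    [0,-55,2],
    [-1,-66,3],
    [-1,-77,5],
    [-1,-77,5]
  ],
  "angular": [
    [-0.035,0,0],
    [-0.07,0,0],
    [-0.105,0,0],
    [-0.14,0,0],
    [-0.175,0,0],
    [-0.209,0.002,0],
    [-0.244,0.002,0],
    [-0.244,0.002,0]
  ]
}}

```text
clock: 5.63
tool_pos: [0.6787, -0.1328, 0.174]
eef_rot: [-0.017, 0.866, 0.5, -0.016]
force: [-0.6, -1.3, -1.5]
width: 0.599
finger_force: 0.7
```

Run:
```python
from plan import *
c=cur(); look('pics/s5.png')
```

```text
t 5.63 trayTCP [-0.313  -0.0828  0.174 ] axis [ 0.866  0.003 -0.499] j [-0.37  0.96  0.27  1.5   0.91 -0.73] F [-1.26  0.64 -1.5 ] w 0.599 ff 0.6857189010770526
```

View pics/s5.png

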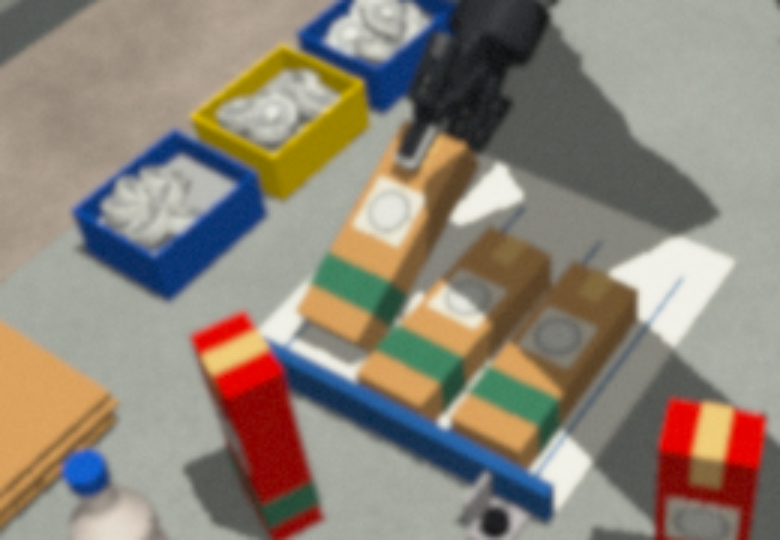

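The carton (390,230) is at about 64° on the lower finger, its toe is near (350,345), and laid_mid is clear. I'll let the top edge down now with the tool tilt held at 60°, opening a little as I go.

Run:
```python
from plan import *
c=cur(); t=B.T@(c[0]-O); out=[]
def tip(th,s): 
    a=np.radians(th); return np.array([-.049-.18*np.sin(a)+s*.866,.004+.18*np.cos(a)-.5*s])
t0=np.array([t[0]+.1455-.0128,t[2]-.084-.022]); print(t0,tip(64,.034),tip(83,.02))
for i in range(1,13):
    f=i/12; w=min(1,i/8); q=t0+tip(64+19*f,.034-.014*f)-tip(64,.034)
    q+= .007*w*np.array([.5,.866])
    d=q-t0; out.append(delta(c,(c[0]+B@np.array([d[0],0,d[1]]),c[1])))
show(out)
```

```text
t 5.68 trayTCP [-0.3125 -0.0833  0.1751] axis [ 0.866  0.002 -0.501] j [-0.37  0.96  0.27  1.5   0.91 -0.72] F [-0.82  0.56 -0.84] w 0.599 ff 0.6241787920589559
[-0.17979287  0.06914164] [-0.18133893  0.06590681] [-0.21033831  0.01593648]
[[0, -4, -1], [0, -8, -1], [0, -12, -2], [0, -16, -2], [0, -20, -2], [0, -24, -2], [0, -28, -2], [0, -32, -2], [0, -37, -2], [0, -42, -1], [0, -46, -1], [-1, -51, 0]]
[[0.0, 0.0, 0.0], [0.0, 0.0, 0.0], [0.0, 0.0, 0.0], [0.0, 0.0, 0.0], [0.0, 0.0, 0.0], [0.0, 0.0, 0.0], [0.0, 0.0, 0.0], [0.0, 0.0, 0.0], [0.0, 0.0, 0.0], [0.0, 0.0, 0.0], [0.0, 0.0, 0.0], [0.0, 0.0, 0.0]]
```

Request:
{"op": "move_arm", "data": {
  "grip": [0.38,0.36,0.34,0.32,0.3,0.28,0.26,0.235],
  "delta_pos": [
    [0,-4,-1],
    [0,-8,-1],
    [0,-12,-2],
    [0,-16,-2],
    [0,-20,-2],
    [0,-24,-2],
    [0,-28,-2],
    [0,-32,-2]
  ],
  "angular": [
    [0,0,0],
    [0,0,0],
    [0,0,0],
    [0,0,0],
    [0,0,0],
    [0,0,0],
    [0,0,0],
    [0,0,0]
  ]
}}

```text
clock: 6.35
tool_pos: [0.68, -0.1499, 0.1498]
eef_rot: [-0.019, 0.866, 0.5, -0.015]
force: [0.2, 0.8, -2.1]
width: 0.769
finger_force: 0.6
```

Request:
{"op": "move_arm", "data": {
  "grip": [0.235,0.235,0.235,0.235,0.235,0.235],
  "delta_pos": [
    [0,-4,0],
    [0,-8,0],
    [0,-12,1],
    [0,-15,2],
    [0,-15,2],
    [0,-15,2]
  ],
  "angular": [
    [0,0,0],
    [0,0,0],
    [0,0,0],
    [0,0,0],
    [0,0,0],
    [0,0,0]
  ]
}}

```text
clock: 6.85
tool_pos: [0.6801, -0.1556, 0.1359]
eef_rot: [-0.019, 0.866, 0.5, -0.015]
force: [0.0, -1.5, -0.3]
width: 0.766
finger_force: 0.8
```

Run:
```python
from plan import *
c=cur(); look('pics/s6.png')
```

```text
t 6.85 trayTCP [-0.3358 -0.0831  0.1359] axis [ 0.866  0.001 -0.5  ] j [-0.4   1.02  0.3   1.5   0.89 -0.76] F [-1.48  0.06 -0.3 ] w 0.766 ff 0.8046173304319382
```

View pics/s6.png

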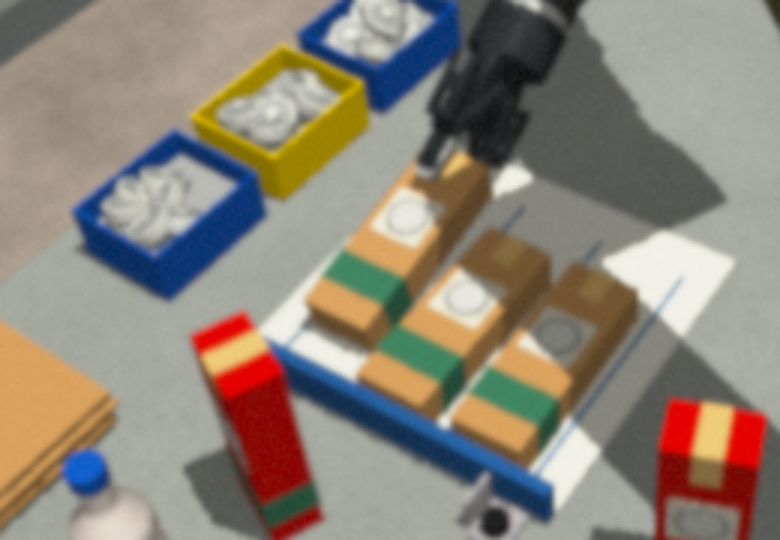

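The carton (410,240) is almost flat, with its top end still on the lower finger. I'll lower another 7 mm and then draw the finger out slowly.

Request:
{"op": "move_arm", "data": {
  "grip": [0.235,0.235,0.235,0.235,0.235,0.235,0.235,0.235],
  "delta_pos": [
    [0,-3,2],
    [0,-6,3.5],
    [0,-6,3.5],
    [0,-8,0],
    [0,-10,-3.5],
    [0,-12,-7],
    [0,-14,-10.5],
    [0,-16,-14]
  ],
  "angular": [
    [0,0,0],
    [0,0,0],
    [0,0,0],
    [0,0,0],
    [0,0,0],
    [0,0,0],
    [0,0,0],
    [0,0,0]
  ]
}}

```text
clock: 7.57
tool_pos: [0.6812, -0.1762, 0.1295]
eef_rot: [-0.019, 0.866, 0.5, -0.014]
force: [0.5, -0.0, 0.6]
width: 0.766
finger_force: 0.0
```

```bash
cat >> plan.py <<'E'
def far():
    for n in('top','side'):
        p,d=arm.snapshot(n); q=(cloud(n,d)-O)@B; hs=cv2.cvtColor(p,cv2.COLOR_RGB2HSV)
        m=(q[...,1]<-.038)&(q[...,1]>-.14)&(q[...,0]<.002)&(q[...,0]>-.28)&(q[...,2]>.03)&(q[...,2]<.09)&(hs[...,1]>60)&(hs[...,2]>60)
        s=q[m]
        if len(s)<50: print(n,'few');continue
        A=np.c_[s[:,:2],np.ones(len(s))]; g=(s[:,2]>.036); s=s[g]; k=np.linalg.lstsq(A[g],s[:,2],rcond=None)[0]
        r=cv2.minAreaRect(s[:,:2].astype(np.float32)); print(n,len(s),'slope deg',np.degrees(np.arctan(k[0])).round(1),'z',np.median(s[:,2]).round(4),np.percentile(s,[1,99],axis=0).round(4).tolist(),np.round(r[0],4),np.round(r[1],4),round(r[2],1))
E
python3 -c "
from plan import *
cur();far()"
```

```text
t 7.57 trayTCP [-0.3564 -0.0831  0.1295] axis [ 0.866 -0.    -0.5  ] j [-0.43  1.06  0.35  1.54  0.88 -0.79] F [-0.03 -0.45  0.6 ] w 0.766 ff 0.0
top 1122 slope deg -0.2 z 0.0445 [[-0.2228, -0.1131, 0.0377], [0.0011, -0.0518, 0.051]] [-0.1115 -0.0898] [0.227  0.0964] 0.0
side 1203 slope deg -0.3 z 0.0437 [[-0.2242, -0.1089, 0.0368], [-0.0464, -0.0472, 0.0476]] [-0.1136 -0.0788] [0.0668 0.2317] 88.9
```

Run:
```python
from plan import *
c=cur(); print(delta(c,(c[0]+B@np.array([-.04,0,.06]),c[1])))
print(delta(c,tgt(-.29,-.0825,.23,0)))
```

```text
t 7.67 trayTCP [-0.3567 -0.0831  0.1295] axis [ 0.866 -0.001 -0.5  ] j [-0.43  1.06  0.35  1.54  0.88 -0.79] F [ 0.38 -0.53  0.28] w 0.769 ff 0.0
([0, 32, -65], [0.0, 0.0, 0.0])
([2, 120, 8], [1.047, -0.003, -0.007])
```

Request:
{"op": "move_arm", "data": {
  "grip": [0.235,0.235,0.235,0.6,1,1,1,1],
  "delta_pos": [
    [0,-15,-26],
    [0,10,-60],
    [0,32,-65],
    [2,120,8],
    [2,120,8],
    [2,120,8],
    [2,120,8],
    [2,120,8]
  ],
  "angular": [
    [0,0,0],
    [0,0,0],
    [0,0,0],
    [1.047,-0.003,-0.007],
    [1.047,-0.003,-0.007],
    [1.047,-0.003,-0.007],
    [1.047,-0.003,-0.007],
    [1.047,-0.003,-0.007]
  ]
}}

```text
clock: 8.33
tool_pos: [0.6769, -0.1067, 0.2321]
eef_rot: [-0.025, 0.977, 0.213, -0.005]
force: [-0.2, -0.7, -0.4]
width: 0.055
finger_force: 0.0
```

Run:
```python
from plan import *
c=cur(); print(delta(c,tgt(-.27,-.0825,.24,0)))
```

```text
t 8.33 trayTCP [-0.2868 -0.0824  0.2321] axis [ 0.417 -0.001 -0.909] j [-0.25  0.65  0.04  1.09  0.41 -0.33] F [-0.71  0.25 -0.39] w 0.055 ff 0.0
([0, 19, 0], [0.43, 0.001, 0.001])
```

Request:
{"op": "move_arm", "data": {
  "grip": [1,1,1,1,1],
  "delta_pos": [
    [0,5,-6],
    [0,5,-6],
    [0,5,-6],
    [0,5,-6],
    [0,5,-6]
  ],
  "angular": [
    [0.43,0,0],
    [0.43,0,0],
    [0.43,0,0],
    [0.43,0,0],
    [0.43,0,0]
  ]
}}

```text
clock: 8.75
tool_pos: [0.6766, -0.1052, 0.2378]
eef_rot: [-0.026, 1.0, 0.002, -0.001]
force: [-0.5, 0.6, 0.2]
width: -0.0
finger_force: 0.0
```

Run:
```python
from plan import *
c=cur(); far(); print(delta(c,tgt(-.262,-.0825,.19,0)))
```

```text
t 8.75 trayTCP [-0.2853 -0.082   0.2378] axis [ 0.005  0.002 -1.   ] j [-0.16  0.57 -0.05  0.96  0.   -0.21] F [0.65 0.48 0.2 ] w -0.0 ff 0.0
top 1244 slope deg 0.0 z 0.0445 [[-0.2236, -0.1126, 0.0371], [0.001, -0.0516, 0.0511]] [-0.1117 -0.0877] [0.2271 0.0985] 0.1
side 1218 slope deg -0.1 z 0.0435 [[-0.2253, -0.1094, 0.037], [-0.0461, -0.0471, 0.0475]] [-0.1135 -0.076 ] [0.076  0.2307] 89.9
([-1, 23, 48], [0.005, -0.002, 0.001])
```

Request:
{"op": "move_arm", "data": {
  "grip": [1,1,1,1,1,1,1,1],
  "delta_pos": [
    [0,0,24],
    [0,0,48],
    [0,8,48],
    [0,18,48],
    [0,28,48],
    [0,36,48],
    [0,40,48],
    [0,44,48]
  ],
  "angular": [
    [0.005,-0.002,0],
    [0.005,-0.002,0],
    [0.005,-0.002,0],
    [0.005,-0.002,0],
    [0.005,-0.002,0],
    [0.005,-0.002,0],
    [0.005,-0.002,0],
    [0.005,-0.002,0]
  ]
}}

```text
clock: 9.52
tool_pos: [0.6748, -0.0615, 0.1904]
eef_rot: [-0.025, 1.0, 0.0, 0.0]
force: [1.0, 0.7, 0.6]
width: 0.001
finger_force: 0.0
```

Request:
{"op": "move_arm", "data": {
  "grip": [1,1,1,1,1,1,1,1],
  "delta_pos": [
    [0,4,0],
    [0,8,0],
    [0,12,0],
    [0,16,0],
    [0,20,0],
    [0,24,0],
    [0,28,0],
    [0,30,0]
  ],
  "angular": [
    [0,0,0],
    [0,0,0],
    [0,0,0],
    [0,0,0],
    [0,0,0],
    [0,0,0],
    [0,0,0],
    [0,0,0]
  ]
}}

```text
clock: 10.18
tool_pos: [0.6727, -0.0321, 0.1891]
eef_rot: [-0.025, 1.0, 0.001, -0.001]
force: [0.6, -5.2, 4.6]
width: 0.001
finger_force: 2.4
```

Run:
```python
from plan import *
c=cur(); far(); look('pics/s7.png')
```

```text
t 10.18 trayTCP [-0.212  -0.0819  0.1891] axis [ 0.001  0.001 -1.   ] j [-0.05  0.6  -0.13  0.85  0.   -0.1 ] F [-5.25 -0.31  4.63] w 0.001 ff 2.4352437257766724
top 852 slope deg -0.1 z 0.0446 [[-0.1517, -0.1126, 0.0371], [0.0012, -0.051, 0.0507]] [-0.073  -0.0762] [0.0991 0.1675] 80.3
side 1290 slope deg -0.5 z 0.0437 [[-0.1957, -0.1089, 0.0369], [-0.017, -0.0467, 0.0482]] [-0.1021 -0.0769] [0.2079 0.0761] 0.1
```

View pics/s7.png

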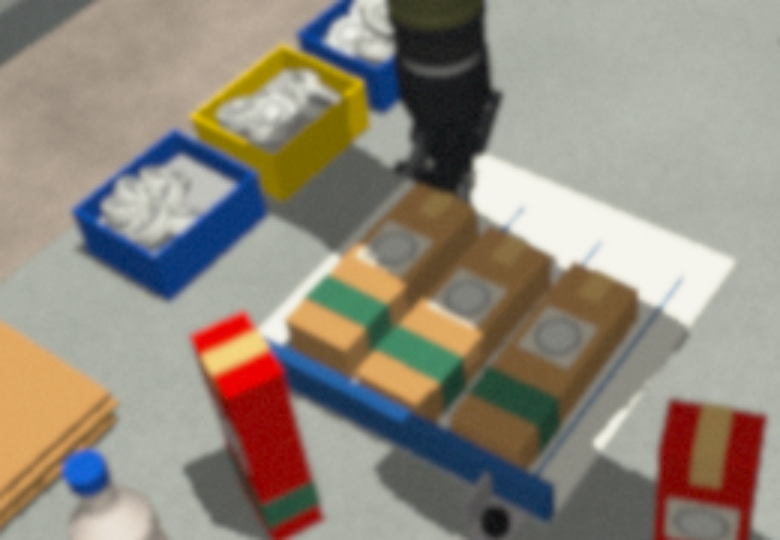

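The carton (395,260) slides squarely and its base is about 16 mm from the stop. The force is low, so I'll continue gently.

Request:
{"op": "move_arm", "data": {
  "grip": [1,1,1,1,1,1,1],
  "delta_pos": [
    [0,3,0],
    [0,6,0],
    [0,9,0],
    [0,11,0],
    [0,13,0],
    [0,14,0],
    [0,14,0]
  ],
  "angular": [
    [0,0,0],
    [0,0,0],
    [0,0,0],
    [0,0,0],
    [0,0,0],
    [0,0,0],
    [0,0,0]
  ]
}}

```text
clock: 10.92
tool_pos: [0.6718, -0.0181, 0.1888]
eef_rot: [-0.025, 1.0, 0.001, -0.001]
force: [-0.2, -0.4, -0.6]
width: 0.001
finger_force: 0.1
```

Run:
```python
from plan import *
c=cur(); far()
```

```text
t 10.92 trayTCP [-0.198  -0.0817  0.1888] axis [ 0.002  0.002 -1.   ] j [-0.03  0.6  -0.13  0.85  0.   -0.08] F [-0.35  0.2  -0.58] w 0.001 ff 0.11925260536372662
top 825 slope deg -0.0 z 0.0443 [[-0.1342, -0.1138, 0.0378], [0.0014, -0.0508, 0.0507]] [-0.0615 -0.076 ] [0.0992 0.1497] 78.1
side 1294 slope deg -0.4 z 0.0436 [[-0.1819, -0.1082, 0.0367], [-0.0032, -0.0463, 0.0484]] [-0.0951 -0.0769] [0.1936 0.0758] 0.3
```

Request:
{"op": "move_arm", "data": {
  "grip": [1,1,1,1],
  "delta_pos": [
    [0,1,0],
    [0,2,0],
    [0,2,0],
    [0,2,0]
  ],
  "angular": [
    [0,0,0],
    [0,0,0],
    [0,0,0],
    [0,0,0]
  ]
}}

```text
clock: 11.35
tool_pos: [0.6719, -0.0166, 0.189]
eef_rot: [-0.025, 1.0, 0.001, -0.001]
force: [-0.0, -0.9, 0.2]
width: 0.002
finger_force: 0.4
```

Request:
{"op": "move_arm", "data": {
  "grip": [1,1,1],
  "delta_pos": [
    [0,1,0],
    [0,1,0],
    [0,1,0]
  ],
  "angular": [
    [0,0,0],
    [0,0,0],
    [0,0,0]
  ]
}}

```text
clock: 11.6
tool_pos: [0.6719, -0.0156, 0.1891]
eef_rot: [-0.025, 1.0, 0.001, -0.001]
force: [0.0, -1.1, -0.3]
width: -0.003
finger_force: 0.5
```

Request:
{"op": "move_arm", "data": {
  "grip": [1,1,1],
  "delta_pos": [
    [0,1,0],
    [0,1,0],
    [0,1,0]
  ],
  "angular": [
    [0,0,0],
    [0,0,0],
    [0,0,0]
  ]
}}

```text
clock: 11.85
tool_pos: [0.6718, -0.0145, 0.1891]
eef_rot: [-0.025, 1.0, 0.001, -0.001]
force: [0.3, -1.2, -0.6]
width: 0.0
finger_force: 0.5
```

Run:
```python
from plan import *
c=cur(); far()
```

```text
t 11.85 trayTCP [-0.1945 -0.0819  0.1891] axis [ 0.001  0.001 -1.   ] j [-0.02  0.6  -0.13  0.85  0.   -0.07] F [-1.22 -0.27 -0.63] w 0.0 ff 0.4569319635629654
top 820 slope deg 0.1 z 0.0446 [[-0.1297, -0.1124, 0.0372], [0.0011, -0.0508, 0.0508]] [-0.0599 -0.077 ] [0.0943 0.1442] 78.8
side 1300 slope deg -0.3 z 0.0436 [[-0.1794, -0.1085, 0.0365], [0.0, -0.0465, 0.0477]] [-0.0932 -0.0781] [0.1908 0.0664] 1.0
```

Request:
{"op": "move_arm", "data": {
  "grip": [1,1,1,1],
  "delta_pos": [
    [0,1,0],
    [0,1,0],
    [0,1,0],
    [0,1,0]
  ],
  "angular": [
    [0,0,0],
    [0,0,0],
    [0,0,0],
    [0,0,0]
  ]
}}

```text
clock: 12.28
tool_pos: [0.6718, -0.0136, 0.1892]
eef_rot: [-0.025, 1.0, 0.001, -0.001]
force: [0.4, -2.1, -0.8]
width: -0.001
finger_force: 0.5
```

Request:
{"op": "move_arm", "data": {
  "grip": [1,1,1,1],
  "delta_pos": [
    [0,1,0],
    [0,1,0],
    [0,1,0],
    [0,1,0]
  ],
  "angular": [
    [0,0,0],
    [0,0,0],
    [0,0,0],
    [0,0,0]
  ]
}}

```text
clock: 12.62
tool_pos: [0.6718, -0.0127, 0.1891]
eef_rot: [-0.025, 1.0, 0.0, -0.001]
force: [0.2, -2.3, -0.2]
width: 0.002
finger_force: 1.1
```

Request:
{"op": "move_arm", "data": {
  "grip": [1,1,1,1],
  "delta_pos": [
    [0,1,0],
    [0,1,0],
    [0,1,0],
    [0,1,0]
  ],
  "angular": [
    [0,0,0],
    [0,0,0],
    [0,0,0],
    [0,0,0]
  ]
}}

```text
clock: 12.95
tool_pos: [0.6718, -0.0124, 0.1892]
eef_rot: [-0.024, 1.0, -0.001, -0.001]
force: [0.4, -5.0, -1.0]
width: 0.001
finger_force: 2.7
```

Run:
```python
from plan import *
c=cur(); far()
```

```text
t 12.95 trayTCP [-0.1923 -0.0819  0.1892] axis [-0.001  0.001 -1.   ] j [-0.02  0.59 -0.13  0.85 -0.   -0.07] F [-4.99 -0.12 -0.97] w 0.001 ff 2.6955773681402206
top 800 slope deg -0.0 z 0.0446 [[-0.1275, -0.1126, 0.0377], [0.001, -0.0506, 0.0516]] [-0.0565 -0.0783] [0.0959 0.1389] 77.9
side 1281 slope deg -0.4 z 0.0436 [[-0.1773, -0.1084, 0.0367], [0.0003, -0.0465, 0.0484]] [-0.0905 -0.0786] [0.1845 0.0752] 0.0
```

Force has risen to 5 N and the arm has stalled, so the base is against the stop. I'll back off and lift away.

Request:
{"op": "move_arm", "data": {
  "grip": [1,1,1,1,1,1,1,1],
  "delta_pos": [
    [0,-6,0],
    [0,-20,0],
    [0,-40,0],
    [0,-60,0],
    [0,-60,-40],
    [0,-60,-80],
    [0,-60,-120],
    [0,-60,-120]
  ],
  "angular": [
    [0,0,0],
    [0,0,0],
    [0,0,0],
    [0,0,0],
    [0,0,0],
    [0,0,0],
    [0,0,0],
    [0,0,0]
  ]
}}

```text
clock: 13.72
tool_pos: [0.6777, -0.073, 0.3186]
eef_rot: [-0.024, 1.0, 0.0, 0.006]
force: [1.8, -0.4, 1.9]
width: 0.003
finger_force: 0.0
```

Run:
```python
from plan import *
c=cur(); far(); p,d=arm.snapshot('top'); save('pics/t9.png',cv2.resize(p[130:290,150:400],None,fx=3,fy=3))
```

```text
t 13.72 trayTCP [-0.2532 -0.0848  0.3186] axis [-0.    -0.012 -1.   ] j [-0.11  0.5   0.03  1.09  0.   -0.16] F [-0.52 -1.73  1.91] w 0.003 ff 0.0
top 1234 slope deg 0.1 z 0.0446 [[-0.1757, -0.112, 0.0375], [0.0005, -0.0509, 0.0514]] [-0.0878 -0.0899] [0.1787 0.1011] 0.4
side 1260 slope deg -0.0 z 0.0436 [[-0.1776, -0.1084, 0.0366], [0.0006, -0.0465, 0.0476]] [-0.089  -0.0754] [0.1831 0.0706] 1.2
```

View pics/t9.png

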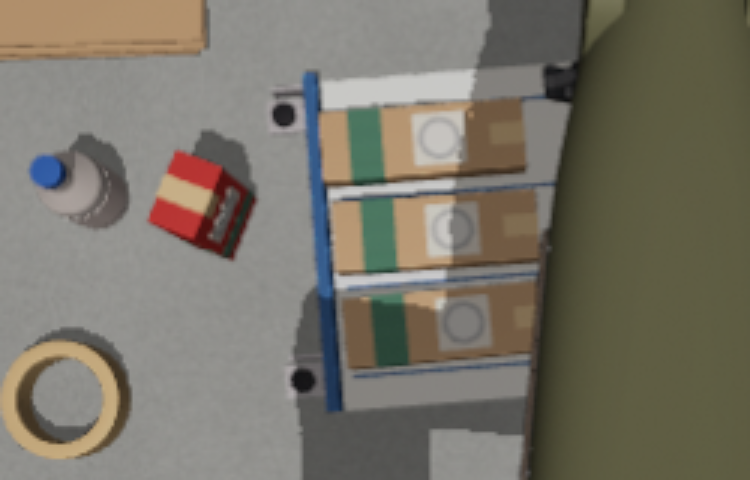

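The carton (425,140) lies flat and square with its base at the stop (320,145), in line with the other two. The robot is clear.

```bash
python3 -c "
from rig import arm
print(arm.finish_job())"
```

```text
the job is handed in; nothing more can be done
None
```

The carton was tipped over, let down on a finger and pushed until its base met the rear stop, and the job is handed in at about 14 s; the last picture shows it flat and square beside the other two, but the hand-in returned no verdict.

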